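Set the resistance decade box to 460 ohms by fingertip

ROBOT

A 6-joint arm with a two-finger parallel gripper is mounted at the origin on the work surface. World frame = base frame: x ahead of the robot, y to its left, z up, the work surface at z = 0. Lengths are in m, angles in rad, forces in N, time in s.
With the tool pointing down it reaches from about 0.3 to 0.775 m from the base axis. Payload 14.6 kg.
Tool frame: the origin (TCP) lies at the very end of the fingers, on their centre line; the grasp point (between the pads) lies 19 mm behind it; z points along the fingers, y is the direction in which the jaws open and shut (so a half turn about z gives the same grasp; the last joint's range is limited). The gripper opens to 94 mm and grips with 3 to 60 N. Pads are 16 mm wide; open, the fingers measure 119 mm over their backs; the gripper's body (75 mm by 177 mm) begins 78 mm behind the grasp point.
Start: joints at [1.2, 0.3, 1.521, -0, 1.321, -0.067], TCP at [0.165, 0.525, 0.205] pointing down, gripper open.
Joint ranges: [-3.03, 3.03], [-0.79, 2.21], [0.23, 2.52], [-1.04, 4.18], [0, 3.07], [-2.55, 2.55]. Speed limits (rad/s): [2.22, 2.22, 2.57, 3.14, 3.14, 3.14].

INTERFACE

Orientations are given as [roll, pitch, yaw] about the fixed x, y, z axes, in that order (R = Rz(yaw) Ry(pitch) Rx(roll)).
In Python, from station import ctrl, eyes gives the robot as it stands.
- The arm moves only by the tool jog_arm, never from a script. Its argument "moves" is a list of rows, each a list of 3 entries, a list of its own where there are three numbers: the shift along the world's x, y, z in mm, then the turn, a rotation vector about the world's x, y, z in units of 5 degrees (1.0 is 5 degrees), then the finger opening in mm, from 0 to 94. In form: [[[tx, ty, tz], [wx, wy, wz], jaw], ...]. A call has 1 to 5 rows; each row is the pose to reach, as a shift and turn from the pose commanded when the call began; what a row does not reach only later rows make up. A row lasts 1/12 s, in which the tool goes at most 41.7 mm and 7.16 degrees, less where a joint would pass 70% of its speed; a pose out of reach is approached as far as the arm can. A call with a gripper value outside its range is refused whole. The fingers move at their own pace and stop on an object; "squeeze" is the grip in N (left out, the last holds). Time passes only in rows, so rows that repeat a pose let the fingers close. It gives the time, the measured TCP pose, the force and the opening at its end, in the units of the state.
- ctrl.get_obs(): the state, without advancing time (a new reading comes with each control period).
- eyes.camera(name): name is "side" or "top"; returns a dict with "frame" (480x640x3 uint8, red, green, blue), "vertical_fov" (degrees; the focal length in pixels is half the picture's height over the tangent of half this angle, whatever the lens; pixels are square), "cx", "cy" (the principal point, pixels), "eye" and "attitude" of the camera in the world. Camera axes: x right, y down, z forward; pixel columns grow to the right and rows downward; lengths in m; the calibration is good to about 2 mm. A picture is of the moment at which its call begins. There is no depth.
- ctrl.hand_in(): hands the job in, once; it reports no verdict.
The state is a dict: "time_s": time; "qpos": joint angles; "joint_vel": joint speeds; "tau": joint torques, N m; "ee_pos": TCP position; "eef_rot": TCP orientation; "force": force on the tool from outside, world axes, zero at the start; "moment": the same for the moment, N m; "grip_width": finger opening in m.
Only numpy, scipy, OpenCV 4.12 (cv2) and the standard library are available. Lean on these libraries where they do the work, as an engineer would, in place of code of your own. Each camera call takes 0.05 s, during which the arm holds its last target.

TASK

Set the decade box to 460 ohms: with a fingertip against the side of each dial's grip bar, turn the hundreds dial to 4 and the tens dial to 6, in either order, each left sitting in its click, while the thousands and units dials stay at 0. Push only: do not take a knob between the fingers, and do not lift, tip or shove the box. Leave everything else on the bench where it is.

Things in the scene. Friction and masses are not known exactly. Their poses are not given: they have to be found in the camera images.
- decade_box: blue case on rubber feet, loose, 2 to 3 kg, 400 (its y) x 130 mm (its x), level grey panel 71 mm above the bench; origin under its centre, front = its -x, its y = left seen from the front. Four like dials on the line x = 0, left to right: thousands (y = +135 mm), hundreds (+55), tens (-25), units (-105); then three binding posts 19 mm tall at y = -168
- hundreds (a joint): hundreds dial, rad: 0 = digit 0 (anticlockwise stop), grows CLOCKWISE seen from above, one click = one digit = 0.5236 (30 deg), digit 9 = 4.712 (clockwise stop); digit 4 = 2.094. Starts in a click from 6 to 9. Leaving a click takes about 0.06 N m (3 to 5 N on the end of the bar); past half-way (15 deg) the knob snaps by itself, ahead of the finger, into the next click and stays
- tens (a joint): tens dial, rad: 0 = digit 0 (anticlockwise stop), grows CLOCKWISE seen from above, one click = one digit = 0.5236 (30 deg), digit 9 = 4.712; digit 6 = 3.142. Starts in a click from 0 to 3. Clicks and stops as on the hundreds dial
- thousands (a joint): thousands dial, built and counted like the others; starts at digit 0 (0 rad) and stays there. Marks round every dial, 33 mm from its axis, clockwise 30 deg apart: digit 0 = red dot at the front left (135 deg anticlockwise from the box's +x), digits 1 to 9 = black ticks, 5 the longest; the front 90 deg has no marks
- units (a joint): units dial, built and counted like the others; starts at digit 0 (0 rad) and stays there. On the panel in front of each dial are small blue dots, as many as the zeros it stands for: three for thousands, two for hundreds, one for tens, none for units
- hundreds_hub (a point): point on the hundreds dial's axis at the top of its grip bar, 100 mm above the bench; turns with the knob: x along the bar to the pointer end (white line), z up; at digit 0 x points at the red dot. Every dial: black disc 46 mm across, top 7 mm above the panel; on it a bar 11 mm thick, top 29 mm above the panel, reaching 22 mm from the axis at the pointer end, 20 mm at the tail
- tens_hub (a point): the same point on the tens dial: on its axis at the top of its grip bar, 100 mm above the bench, x along the bar to the pointer end (white line), z up. The bar's flanks are flat and upright; it may be pushed at either end, from either side
- multimeter: bystander: orange hand-held multimeter lying on the bench left of the box, 165 x 82 x 42 mm with its dial; origin under its centre
- water_bottle: bystander: green bottle, 68 mm across, 190 mm tall, behind the box; origin under its centre
- tape_roll: bystander: blue roll of tape lying flat, 96 mm across, 25 mm tall, behind the box; origin under its centre
- screwdriver: bystander: screwdriver with a red handle, 190 mm long, lying in front of the box; origin under its middle
- marker: bystander: black marker pen, 16 mm thick, 130 mm long, lying in front of the box; origin under its middle
- parts_tray: bystander: yellow two-part tray 100 x 140 x 30 mm, right of the box; origin under its centre
- mixing_cup: bystander: white plastic cup, 72 mm across, 75 mm tall, behind the box; origin under its centre

How it is judged:
At the end, for the whole second after the job is handed in: The hundreds dial rests at digit 4 (2.094 rad) and the tens dial at digit 6 (3.142 rad), each within 0.12 rad (7 deg), thousands and units at 0 (within 0.12 rad), dials and box at rest, and the box flat and within 15 mm of where it stood (value of joint hundreds between 1.974 and 2.214 rad and value of joint tens between 3.022 and 3.262 rad and value of joint each of thousands, units below 0.12 rad and velocity of joint hundreds between -0.1 and 0.1 rad/s and velocity of joint tens between -0.1 and 0.1 rad/s and linear speed of decade_box below 0.01 m/s and angle between decade_box's own z axis and vertical below 0.03 rad and distance of decade_box from where it was at the start of the episode below 0.015 m); the robot touches nothing.
It fails at once if the thousands or the units dial is turned (half a click or more, 0.26 rad) (value of joint any of thousands, units above 0.26 rad).
It fails at once if a knob is taken between the fingers (the grasp point comes over the grip bar while the fingers are down around it and touch it) ((contact force between the fingers and hundreds above 0.3 N and y of the grasp point in the frame of hundreds_hub between -0.006 and 0.006 m and x of the grasp point in the frame of hundreds_hub between -0.024 and 0.026 m and z of the grasp point in the frame of hundreds_hub below 0.014 m) or (contact force between the fingers and tens above 0.3 N and y of the grasp point in the frame of tens_hub between -0.006 and 0.006 m and x of the grasp point in the frame of tens_hub between -0.024 and 0.026 m and z of the grasp point in the frame of tens_hub below 0.014 m)).
It fails at once if the box is lifted, tipped (over 0.06 rad) or shoved more than 20 mm (distance of decade_box from where it was at the start of the episode above 0.02 m or angle between decade_box's own z axis and vertical above 0.06 rad).
It fails at once if a bystander is moved more than 20 mm (distance of any of multimeter, water_bottle, tape_roll, screwdriver, marker, parts_tray, mixing_cup from where it was at the start of the episode above 0.02 m).
It also fails if it takes over 56 s, if anything falls off the work surface, if the arm or the gripper's body presses on something with over 40 N, if the wrist force passes 120 N, or if a joint passes its speed limit or range.

## Working session

There is one attempt and no reset: what is moved stays moved. The work goes in short steps, Python scripts to look and compute and a tool call to move; the robot and the scene stay as the last step left them, time stands still between calls to the robot, and variables do not carry over. Pictures are saved under pics/ and viewed, and the job is handed in when it is done.

Besides the shell and the picture viewer there is one more tool, called after ">>>" by a JSON object that holds its "op" and its "data". jog_arm: Moves the arm, as the interface text tells. Its arguments: {"type":"object","properties":{"moves":{"type":"array","items":{"type":"array"}},"squeeze":{"type":"number"}},"required":["moves"]}

```bash
ls; mkdir -p pics
python3 - <<'E'
from station import ctrl, eyes
import cv2
print(ctrl.get_obs())
for n in ("top","side"):
    c=eyes.camera(n); cv2.imwrite(f"pics/{n}0.png",c["frame"][:,:,::-1])
    print({k:v for k,v in c.items() if k!="frame"})
E
```

```text
pics
{'time_s': 0.0, 'qpos': array([ 1.20037947e+00,  3.00479932e-01,  1.52157164e+00, -8.65476049e-06,
        1.32070766e+00, -6.66119385e-02]), 'joint_vel': array([ 0.0025772 ,  0.00039942,  0.00097324, -0.00027615, -0.00054874,
        0.00205149]), 'tau': array([-2.75605358e-03, -5.31795931e+01, -3.52746928e+01,  7.07147084e-02,
        2.43282382e-02, -1.09408475e-04]), 'ee_pos': array([0.16445051, 0.52456494, 0.20488548]), 'eef_rot': array([-3.14042810e+00, -6.92862101e-05,  2.83778984e+00]), 'force': array([0.48597922, 0.89843633, 0.44856946]), 'moment': array([-0.00938687,  0.0165209 ,  0.01587553]), 'grip_width': 0.09409724721937592}
{'vertical_fov': 54.610037405690804, 'cx': 320.4378312897096, 'cy': 241.53416310433778, 'eye': array([0.45407057, 0.00495092, 0.96473863]), 'attitude': array([-2.9914616 ,  0.0258943 , -1.57103178])}
{'vertical_fov': 50.338897548616245, 'cx': 319.5957850845248, 'cy': 240.2659188300089, 'eye': array([ 0.04904477, -0.51317934,  0.75908373]), 'attitude': array([-2.29008183e+00,  1.97016499e-03, -7.88090965e-01])}
```

View pics/top0.png

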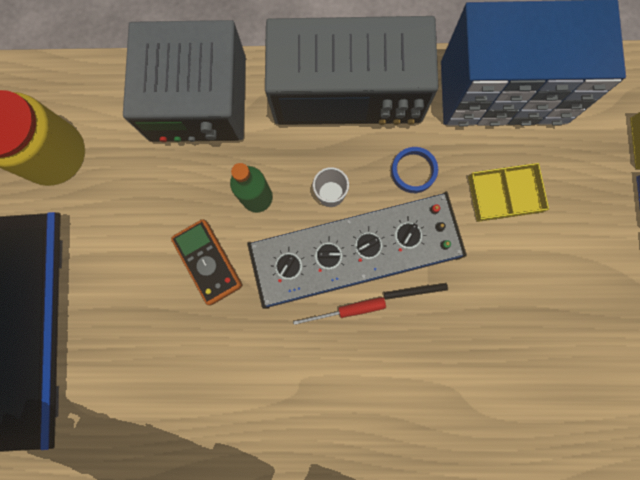

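View pics/side0.png

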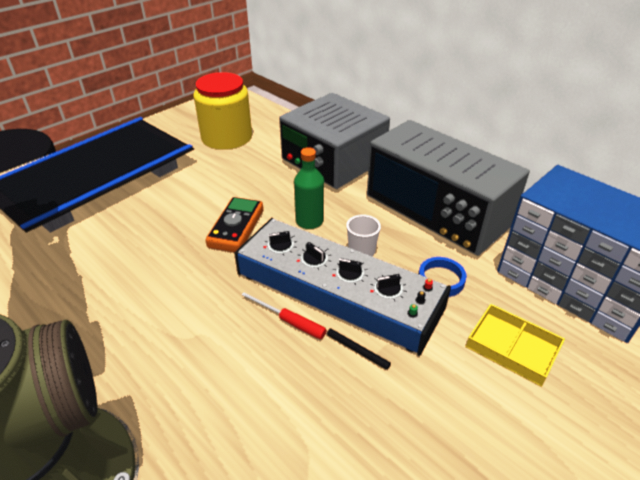

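```bash
cat > h.py <<'E'
import numpy as np, cv2
from station import ctrl, eyes
from scipy.spatial.transform import Rotation as Ro
def cam(n):
    c=eyes.camera(n); f=240/np.tan(np.radians(c["vertical_fov"]/2))
    K=np.array([[f,0,c["cx"]],[0,f,c["cy"]],[0,0,1]])
    R=Ro.from_euler("xyz",c["attitude"]).as_matrix()
    return c["frame"],K,R,np.array(c["eye"])
def ray(C,uv,z):
    _,K,R,e=C; uv=np.atleast_2d(uv).astype(float)
    d=(R@np.linalg.inv(K)@np.c_[uv,np.ones(len(uv))].T).T
    return e+d*((z-e[2])/d[:,2])[:,None]
def proj(C,P):
    _,K,R,e=C; p=(K@R.T@(np.atleast_2d(P)-e).T).T; return p[:,:2]/p[:,2:]
def rect(C,o,yaw,z,px=2.0,half=(0.08,0.21)):
    # panel view: front at bottom, box y left
    s=1000*px/1000
    c,sn=np.cos(yaw),np.sin(yaw); hx,hy=half
    L=np.array([[hx,hy],[hx,-hy],[-hx,-hy],[-hx,hy]])
    W=np.c_[o[0]+c*L[:,0]-sn*L[:,1], o[1]+sn*L[:,0]+c*L[:,1], np.full(4,z)]
    w,h=int(2*hy*1000*px),int(2*hx*1000*px)
    M=cv2.getPerspectiveTransform(proj(C,W).astype(np.float32),np.float32([[0,0],[w,0],[w,h],[0,h]]))
    return cv2.warpPerspective(C[0],M,(w,h),flags=cv2.INTER_CUBIC)
E
python3 - <<'E'
from h import *
for n in("top","side"):
    C=cam(n); f=C[0]; hsv=cv2.cvtColor(f,cv2.COLOR_RGB2HSV)
    m=((hsv[...,1]<40)&(hsv[...,2]>110)).astype(np.uint8)
    # limit to ROI around the box
    r=np.zeros_like(m)
    if n=="top": r[185:315,240:475]=1
    else: r[215:350,235:450]=1
    m=cv2.morphologyEx(m*r,cv2.MORPH_OPEN,np.ones((3,3)))
    cs,_=cv2.findContours(m,cv2.RETR_EXTERNAL,cv2.CHAIN_APPROX_NONE)
    k=max(cs,key=cv2.contourArea)
    P=ray(C,k[:,0],0.071)[:,:2]
    (ctr,sz,a)=cv2.minAreaRect((P*1000).astype(np.float32))
    print(n,ctr,sz,a, cv2.contourArea(k))
E
```

```text
top (575.3268432617188, -40.256011962890625) (123.63220977783203, 390.46429443359375) 14.274089813232422 12481.0
side (628.4375610351562, -26.423965454101562) (238.15771484375, 392.3146667480469) 14.275773048400879 9695.5
```

Run:
```python
from h import *
o=(0.5753,-0.0403);y=np.radians(14.27)
C=cam("top");D=cam("side")
a=rect(C,o,y,0.071,1.9,(0.07,0.21));b=rect(C,o,y,0.100,1.9,(0.07,0.21))
for im in(a,b):
    for yy in(135,55,-25,-105,-168): cv2.drawMarker(im,(int((210-yy)*1.9),int(70*1.9)),(255,0,255),cv2.MARKER_CROSS,8,1)
cv2.imwrite("pics/rect1.png",np.vstack([a,b])[:,:,::-1])
d=rect(D,o,y,0.071,1.9,(0.07,0.21));e=rect(D,o,y,0.100,1.9,(0.07,0.21))
for im in(d,e):
    for yy in(135,55,-25,-105,-168): cv2.drawMarker(im,(int((210-yy)*1.9),int(70*1.9)),(255,0,255),cv2.MARKER_CROSS,8,1)
cv2.imwrite("pics/rect2.png",np.vstack([d,e])[:,:,::-1])
# zoom of dials
h=rect(C,o,y,0.1,6,(0.045,0.19))
w=[h[:, int((190-yy-40)*6):int((190-yy+40)*6)] for yy in (55,-25)]
z=cv2.resize(np.hstack(w),None,fx=.8,fy=.8); cv2.imwrite("pics/zoom1.png",z[:,:,::-1])
```

```text
(no output)
```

View pics/rect1.png

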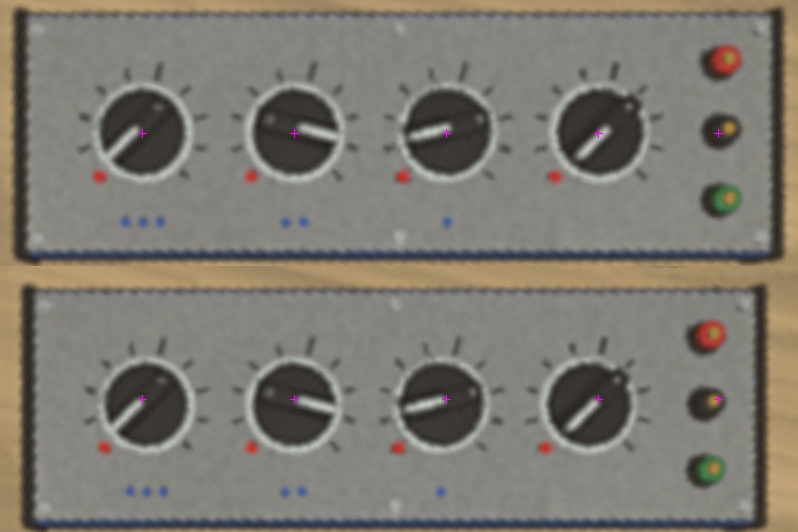

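View pics/rect2.png

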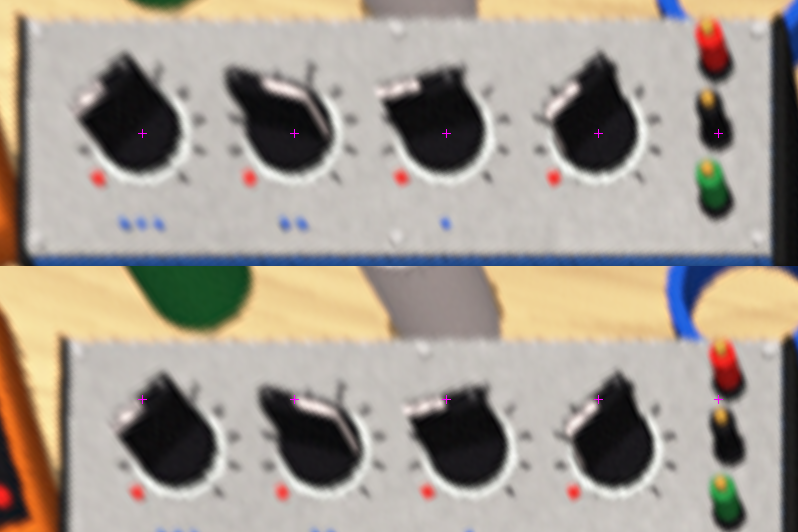

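View pics/zoom1.png

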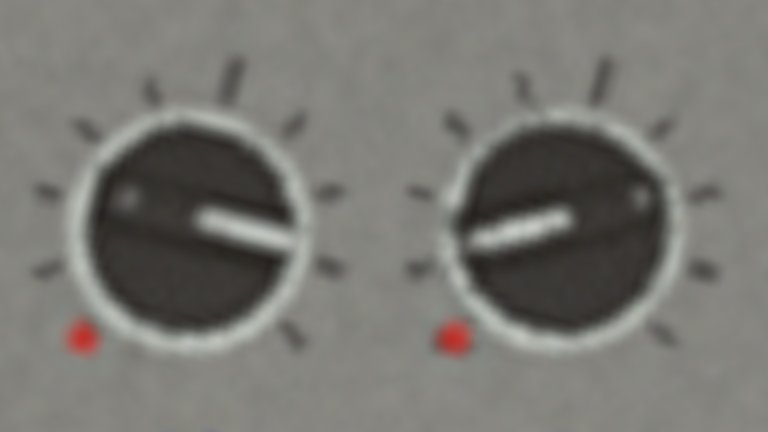

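Run:
```python
from h import *
o=np.array((0.5753,-0.0403));y=np.radians(14.27)
R=np.array([[np.cos(y),-np.sin(y)],[np.sin(y),np.cos(y)]])
def box(P): return ((P[:,:2]-o)@R*1000).round(1)
C=cam("top");D=cam("side")
for C_,n in((C,"top"),(D,"side")):
    hsv=cv2.cvtColor(C_[0],cv2.COLOR_RGB2HSV)
    m=((hsv[...,0]<8)|(hsv[...,0]>172))&(hsv[...,1]>110)&(hsv[...,2]>90)
    nn,_,st,ct=cv2.connectedComponentsWithStats(m.astype(np.uint8))
    for s,c in zip(st[1:],ct[1:]):
        if 4<=s[4]<90:
            b=box(ray(C_,c,0.071))[0]
            if abs(b[0])<70 and abs(b[1])<180: print(n,"red",c.round(1),s[4],b)
    m=(hsv[...,0]>5)&(hsv[...,0]<14)&(hsv[...,1]>150)&(hsv[...,2]>120)
    nn,_,st,ct=cv2.connectedComponentsWithStats(m.astype(np.uint8))
    for s,c in zip(st[1:],ct[1:]):
        if s[4]>60: print(n,"orange",c.round(1),s[:],box(ray(C_,c,0.18))[0])
print("expected dots x=-23.3, y=c+23.3: 158.3 78.3 -1.7 -81.7")
```

```text
top red [435.4 208. ] 36 [  38.4 -171. ]
top red [399.9 249.1] 8 [-22.4 -82.1]
top red [359.9 259.7] 9 [-22.9  -2.2]
top red [319.7 270. ] 7 [-23.   77.8]
top red [279.5 280. ] 8 [-22.4 157.6]
top orange [239.6 171. ] [231 163  18  17 231] [170.7 170.6]
top orange [210.5 265.2] [171 220  69  85 501] [ 21.2 255.7]
side red [264.5 246.5] 4 [-23.6 158.4]
side red [298.  260.3] 7 [-23.5  78.4]
side red [333.5 275. ] 8 [-23.6  -1.4]
side red [428.2 283.7] 58 [  45.9 -164.6]
side red [371.5 290.5] 8 [-23.2 -81.3]
side orange [9.7 2.1] [ 3  0 15  7 62] [ 511.6 1675.2]
side orange [80.7  5.7] [ 57   0  56  17 613] [ 615.4 1413.7]
side orange [162.8   5.6] [144   0  44  16 453] [ 766.2 1156.4]
side orange [228.    5.9] [214   0  32  16 334] [882.9 949.6]
side orange [27.3 17.2] [  1   4  54  26 501] [ 436.3 1470.4]
side orange [190.4  15.9] [171   5  40  23 490] [730.1 993.2]
side orange [240.6  19. ] [235  12  12  15 133] [791.1 823.2]
side orange [122.8  19.1] [109  14  32  12 156] [ 588.1 1170.3]
side orange [62.3 30.5] [ 34  17  57  28 820] [ 409.3 1255.9]
side orange [156.3  25. ] [145  
[... 1243 characters left out ...]
44  25 507] [221.6 736.8]
side orange [191.3  84.4] [185  76  15  16  84] [308.7 619.3]
side orange [53.9 95.5] [ 27  82  55  28 717] [ 81.2 878.1]
side orange [160.5  95. ] [141  83  40  25 447] [221.  645.1]
side orange [ 86.5 103.5] [ 62  90  50  28 610] [ 92.5 770. ]
side orange [116.  111.2] [ 94  99  45  25 479] [100.8 675.7]
side orange [ 11.6 109.5] [  0 100  27  21 361] [-21.6 902.4]
side orange [ 37.  120.1] [  4 110  57  19 481] [-25.3 802.3]
side orange [ 69.  128.2] [ 43 115  50  27 579] [-13.1 705.1]
side orange [307.8 153.4] [301 147  15  14 139] [171.6 173.6]
side orange [233.  235.2] [206 201  57  51 633] [-122.8  145.6]
expected dots x=-23.3, y=c+23.3: 158.3 78.3 -1.7 -81.7
```

```bash
cat >> h.py <<'E'
o=np.array((0.5754,-0.0405));YB=14.27
def rot(a): a=np.radians(a); return np.array([[np.cos(a),-np.sin(a)],[np.sin(a),np.cos(a)]])
HUB={"h":o+rot(YB)@[0,.055],"t":o+rot(YB)@[0,-.025]}
def pose(d,th,x,y):
    """TCP xy mm, yaw deg for finger at bar-frame (x,y) mm of bar at box angle th"""
    return HUB[d]*1000+rot(th+YB)@[x,y], th+YB+90
def now():
    s=ctrl.get_obs(); return s["ee_pos"]*1000, np.degrees(Ro.from_euler("xyz",s["eef_rot"]).as_matrix()[:2,0]@[1,0]), s
E
python3 - <<'E'
from h import *
print(HUB)
p,yw=pose("t",105,18,20);print("start",p,yw)
for th in range(105,-50,-5):
    p,yw=pose("t",th,18,13.5); print(th,p.round(1),round(yw,1))
E
```

```text
{'h': array([0.56184296, 0.01280297]), 't': array([ 0.58156229, -0.06472862])}
start [555.31511836 -58.80528151] 209.26999999999998
105 [561.  -55.6] 209.3
100 [561.9 -53.9] 204.3
95 [562.9 -52.2] 199.3
90 [564.  -50.6] 194.3
85 [565.3 -49.1] 189.3
80 [566.8 -47.8] 184.3
75 [568.3 -46.6] 179.3
70 [569.9 -45.5] 174.3
65 [571.6 -44.5] 169.3
60 [573.4 -43.7] 164.3
55 [575.3 -43.1] 159.3
50 [577.2 -42.7] 154.3
45 [579.2 -42.4] 149.3
40 [581.1 -42.2] 144.3
35 [583.1 -42.3] 139.3
30 [585.  -42.5] 134.3
25 [587.  -42.9] 129.3
20 [588.8 -43.4] 124.3
15 [590.7 -44.2] 119.3
10 [592.4 -45. ] 114.3
5 [594.1 -46. ] 109.3
0 [595.7 -47.2] 104.3
-5 [597.2 -48.5] 99.3
-10 [598.5 -49.9] 94.3
-15 [599.7 -51.5] 89.3
-20 [600.8 -53.1] 84.3
-25 [601.8 -54.8] 79.3
-30 [602.5 -56.6] 74.3
-35 [603.2 -58.5] 69.3
-40 [603.6 -60.4] 64.3
-45 [603.9 -62.3] 59.3
```

>>> {"op": "jog_arm", "data": {"moves": [[[20,-30,0],[0,0,1],0],[[40,-60,0],[0,0,2],0],[[60,-90,0],[0,0,3],0],[[80,-120,0],[0,0,4],0],[[100,-150,0],[0,0,5],0]], "squeeze": 10}}

```text
time_s: 0.82
ee_pos: [0.2651, 0.3733, 0.2055]
eef_rot: [3.141, 0.0, -3.004]
force: [0.5, -1.0, 0.3]
grip_width: 0.064
```

>>> {"op": "jog_arm", "data": {"moves": [[[20,-30,0],[0,0,1],0],[[40,-60,0],[0,0,2],0],[[60,-90,0],[0,0,3],0],[[80,-120,0],[0,0,4],0],[[100,-150,0],[0,0,4.33],0]]}}

```text
time_s: 1.23
ee_pos: [0.3652, 0.2232, 0.2057]
eef_rot: [-3.142, 0.001, -2.626]
force: [0.5, 0.5, 0.6]
grip_width: 0.0311
```

>>> {"op": "jog_arm", "data": {"moves": [[[20,-30,0],[0,0,0],0],[[40,-60,0],[0,0,0],0],[[60,-90,0],[0,0,0],0],[[80,-120,0],[0,0,0],0],[[100,-150,0],[0,0,0],0]]}}

```text
time_s: 1.65
ee_pos: [0.4652, 0.073, 0.2056]
eef_rot: [-3.141, 0.0, -2.631]
force: [1.0, 0.6, -0.2]
grip_width: 0.0006
```

>>> {"op": "jog_arm", "data": {"moves": [[[20,-30,0],[0,0,0],0],[[40,-60,0],[0,0,0],0],[[60,-90,0],[0,0,0],0],[[90,-134,0],[0,0,0],0],[[90,-134,0],[0,0,0],0]]}}

```text
time_s: 2.07
ee_pos: [0.5562, -0.0632, 0.205]
eef_rot: [-3.141, -0.0, -2.634]
force: [-0.9, -0.0, 0.5]
grip_width: 0.0003
```

Run:
```python
from h import *
C=cam("side");cv2.imwrite("pics/s1.png",C[0][:,:,::-1])
s=ctrl.get_obs();print(s["ee_pos"],s["eef_rot"],s["qpos"],s["joint_vel"])
```

```text
[ 0.5560212  -0.06285831  0.20473263] [-3.14149995e+00 -5.82437651e-04 -2.63447457e+00] [-1.77813784e-01  3.22047576e-01  1.49375213e+00 -4.53767526e-04
  1.32618540e+00 -2.25561824e+00] [ 0.06523029 -0.05194391  0.07281973  0.01154859 -0.01152592  0.06415356]
```

View pics/s1.png

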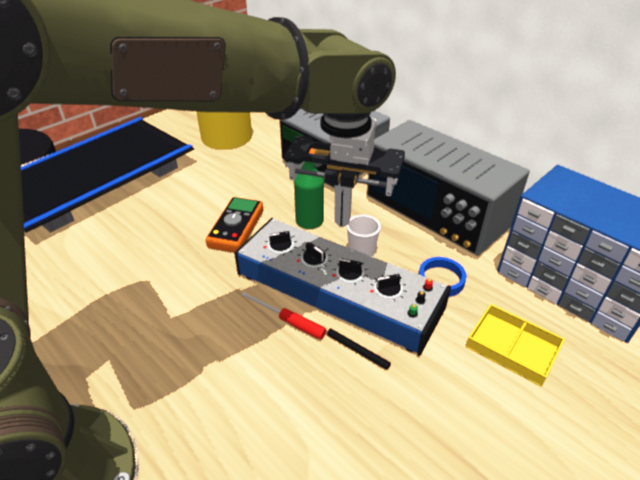

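The gripper is closed above the tens dial, fingertip near pixel (343, 222), and everything else is undisturbed. Settle, then go down part-way.

>>> {"op": "jog_arm", "data": {"moves": [[[0,0,-25],[0,0,0],0],[[0,0,-50],[0,0,0],0],[[0,0,-75],[0,0,0],0],[[0,0,-85],[0,0,0],0],[[0,0,-85],[0,0,0],0]]}}

```text
time_s: 2.53
ee_pos: [0.5533, -0.0584, 0.1185]
eef_rot: [3.139, -0.003, -2.631]
force: [0.1, 0.1, 1.1]
grip_width: 0.0003
```

Run:
```python
from h import *
C=cam("side");cv2.imwrite("pics/s2.png",cv2.resize(C[0][190:340,230:430],None,fx=4,fy=4,interpolation=cv2.INTER_CUBIC)[:,:,::-1])
s=ctrl.get_obs();print(s["ee_pos"],s["eef_rot"],s["joint_vel"].round(3),s["force"])
```

```text
[ 0.55419736 -0.05863437  0.12042407] [ 3.14080420e+00 -9.21802355e-04 -2.63071662e+00] [-0.002 -0.029 -0.037  0.001  0.014 -0.001] [-0.63691263  0.49316156  0.24049516]
```

View pics/s2.png

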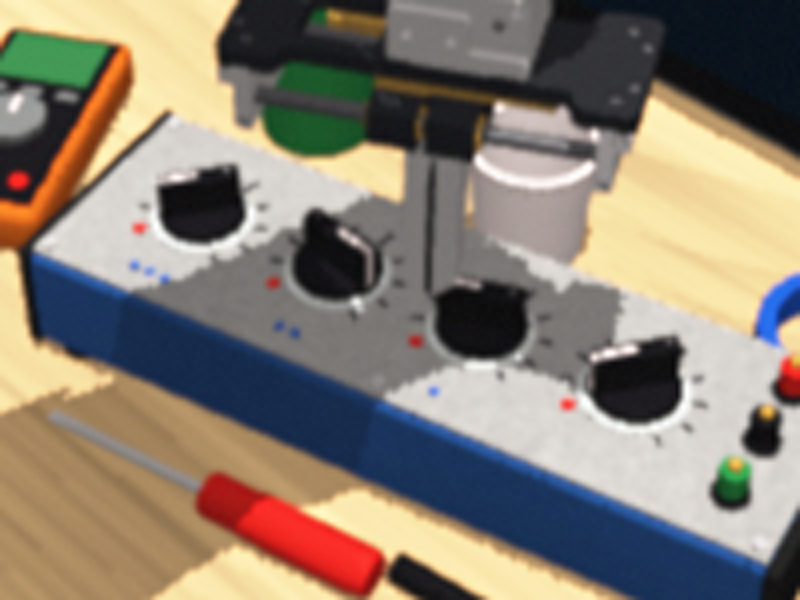

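The finger (tip near pixel 338, 262) is just off the tens bar's left/front flank as planned. Descend gently to 88 mm.

>>> {"op": "jog_arm", "data": {"moves": [[[1,0,-10],[0,0,0],0],[[1,0,-20],[0,0,0],0],[[1,0,-27],[0,0,0],0],[[1,0,-32],[0,0,0],0],[[1,0,-32],[0,0,0],0]]}}

```text
time_s: 3.0
ee_pos: [0.5551, -0.0591, 0.0873]
eef_rot: [3.141, -0.001, -2.631]
force: [-0.1, 0.2, 0.4]
grip_width: 0.0006
```

>>> {"op": "jog_arm", "data": {"moves": [[[1,0.5,0],[0,0,0],0],[[2,1,0],[0,0,0],0],[[3,2,0],[0,0,0],0],[[4,2.5,0],[0,0,0],0],[[5,3,0],[0,0,0],0]]}}

```text
time_s: 3.42
ee_pos: [0.5606, -0.0561, 0.0887]
eef_rot: [-3.142, -0.0, -2.631]
force: [-6.0, -1.6, 5.1]
grip_width: 0.0001
```

>>> {"op": "jog_arm", "data": {"moves": [[[0.9,1.7,0],[0,0,-1],0],[[1.9,3.4,0],[0,0,-2],0],[[3,5,0],[0,0,-3],0],[[4.3,6.5,0],[0,0,-4],0],[[5.8,7.8,0],[0,0,-5],0]]}}

```text
time_s: 3.83
ee_pos: [0.5665, -0.0483, 0.0886]
eef_rot: [-3.142, 0.0, -3.072]
force: [-0.6, -0.3, 0.4]
grip_width: 0.0003
```

Run:
```python
from h import *
C=cam("side");cv2.imwrite("pics/s3.png",cv2.resize(C[0][190:340,230:430],None,fx=4,fy=4,interpolation=cv2.INTER_CUBIC)[:,:,::-1])
s=ctrl.get_obs();print(s["ee_pos"],s["eef_rot"],s["joint_vel"].round(3),s["force"])
```

```text
[ 0.56659959 -0.04813502  0.08854036] [-3.14153511e+00  6.11311723e-05 -3.07801910e+00] [-0.005 -0.003  0.007 -0.002 -0.003 -0.214] [-0.71151426 -0.31491637 -0.33117574]
```

View pics/s3.png

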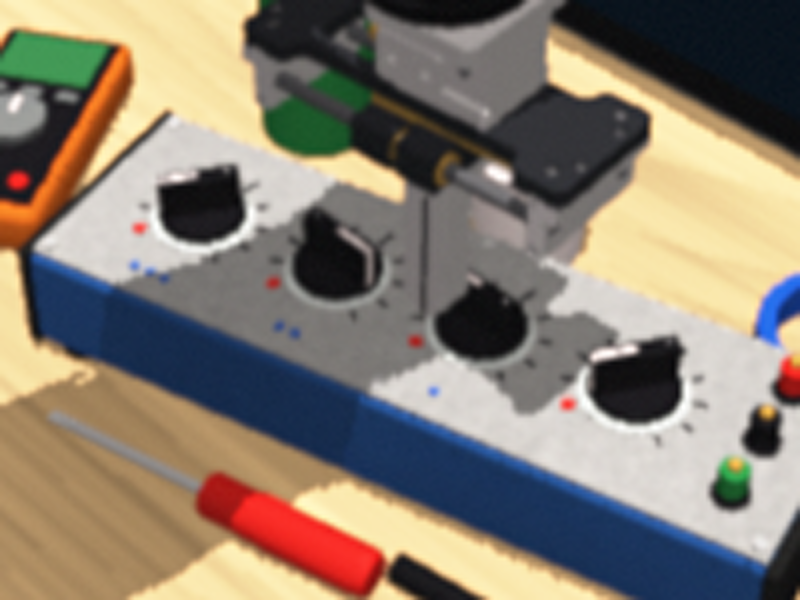

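The tens dial clicked to 2 (pointer now back-left, about pixel (349, 260)), and the finger is free again. Continue.

>>> {"op": "jog_arm", "data": {"moves": [[[1.5,1.2,0],[0,0,-1],0],[[3.1,2.3,0],[0,0,-2],0],[[4.8,3.3,0],[0,0,-3],0],[[6.6,4.1,0],[0,0,-4],0],[[8.5,4.7,0],[0,0,-5],0]]}}

```text
time_s: 4.3
ee_pos: [0.5749, -0.0436, 0.0886]
eef_rot: [3.142, 0.0, 2.777]
force: [-0.1, -0.3, 0.4]
grip_width: 0.0005
```

>>> {"op": "jog_arm", "data": {"moves": [[[1.9,0.4,0],[0,0,-1],0],[[3.9,0.7,0],[0,0,-2],0],[[5.8,0.9,0],[0,0,-3],0],[[7.8,0.8,0],[0,0,-4],0],[[9.7,0.6,0],[0,0,-5],0]]}}

```text
time_s: 4.72
ee_pos: [0.5845, -0.043, 0.0885]
eef_rot: [-3.142, -0.0, 2.341]
force: [-0.0, 1.0, 0.5]
grip_width: 0.0007
```

>>> {"op": "jog_arm", "data": {"moves": [[[2,-0.4,0],[0,0,-1],0],[[3.8,-0.9,0],[0,0,-2],0],[[5.7,-1.7,0],[0,0,-3],0],[[7.4,-2.5,0],[0,0,-4],0],[[9.1,-3.5,0],[0,0,-5],0]]}}

```text
time_s: 5.13
ee_pos: [0.5936, -0.0463, 0.0885]
eef_rot: [-3.141, -0.0, 1.905]
force: [-1.0, -0.1, -0.5]
grip_width: 0.0007
```

>>> {"op": "jog_arm", "data": {"moves": [[[1.6,-1.2,0],[0,0,-1],0],[[3.1,-2.5,0],[0,0,-2],0],[[4.4,-3.9,0],[0,0,-3],0],[[4.4,-3.9,0],[0,0,-3],0],[[4.4,-3.9,0],[0,0,-3],0]]}}

```text
time_s: 5.55
ee_pos: [0.5978, -0.0499, 0.0884]
eef_rot: [-3.141, -0.001, 1.647]
force: [-2.1, 3.6, 1.1]
grip_width: 0.0004
```

Run:
```python
from h import *
C=cam("side");cv2.imwrite("pics/s4.png",cv2.resize(C[0][190:340,230:430],None,fx=4,fy=4,interpolation=cv2.INTER_CUBIC)[:,:,::-1])
s=ctrl.get_obs();print(s["ee_pos"],s["eef_rot"],s["joint_vel"].round(3),s["force"])
```

```text
[ 0.59783149 -0.04992393  0.08836037] [-3.14098178e+00 -9.26974840e-04  1.64693901e+00] [-0.001 -0.001 -0.    -0.003 -0.002  0.001] [-2.3732018   3.63556693  1.5698652 ]
```

View pics/s4.png

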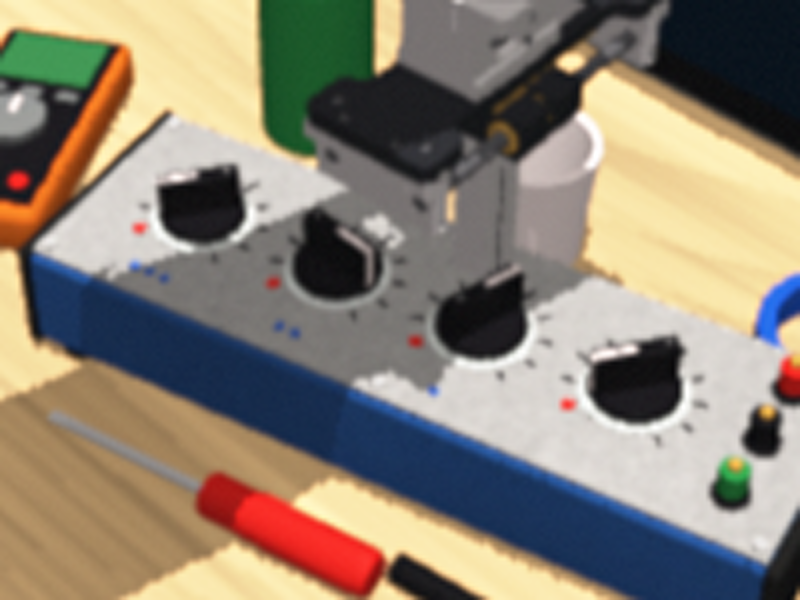

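```bash
cat >> h.py <<'E'
def dial(C,d,zoom=None):
    """white line on top of bar: angle in box frame, digit"""
    ctr=np.r_[HUB[d],0.1]; f=cv2.cvtColor(C[0],cv2.COLOR_RGB2HSV)
    u=np.indices(f.shape[:2])[::-1].reshape(2,-1).T
    P=ray(C,u,0.1)[:,:2]-HUB[d]
    hsv=f.reshape(-1,3)
    r=np.hypot(*P.T); m=(r<0.0215)&(hsv[:,2]>110)&(hsv[:,1]<70)
    mm=np.zeros(f.shape[:2],np.uint8).reshape(-1); mm[m]=1
    n,l,st,ct=cv2.connectedComponentsWithStats(mm.reshape(f.shape[:2]),connectivity=8)
    out=[]
    for i in range(1,n):
        if st[i,4]<4: continue
        q=P[(l.reshape(-1)==i)]@rot(YB)*1000
        c=q.mean(0); w,v=np.linalg.eigh(np.cov(q.T)); a=v[:,1]*np.sign(v[:,1]@c)
        an=np.degrees(np.arctan2(a[1],a[0])); ac=np.degrees(np.arctan2(c[1],c[0]))
        out.append((st[i,4],c.round(1),round(an,1),"digit",round(((135-an)%360)/30,2),"by centroid",round(((135-ac)%360)/30,2)))
    return out
E
python3 - <<'E'
from h import *
for n in("side","top"):
    C=cam(n)
    for d in "ht": print(n,d,*dial(C,d),sep="\n  ")
cv2.imwrite("pics/t4.png",cv2.resize(C[0][190:310,250:470],None,fx=3.5,fy=3.5,interpolation=cv2.INTER_CUBIC)[:,:,::-1])
E
```

```text
side
  h
  (np.int32(84), array([11.7, -2.7]), np.float64(-100.0), 'digit', np.float64(7.83), 'by centroid', np.float64(4.94))
  (np.int32(4), array([-10.4,  17.2]), np.float64(31.9), 'digit', np.float64(3.44), 'by centroid', np.float64(0.47))
  (np.int32(16), array([ -3.7, -10.1]), np.float64(-107.5), 'digit', np.float64(8.08), 'by centroid', np.float64(8.17))
side
  t
  (np.int32(70), array([ 3.9, 13.1]), np.float64(159.2), 'digit', np.float64(11.19), 'by centroid', np.float64(2.06))
  (np.int32(21), array([11.8, -4.1]), np.float64(-21.4), 'digit', np.float64(5.21), 'by centroid', np.float64(5.14))
top
  h
  (np.int32(19), array([ 9.1, -0.9]), np.float64(-76.2), 'digit', np.float64(7.04), 'by centroid', np.float64(4.68))
top
  t
```

View pics/t4.png

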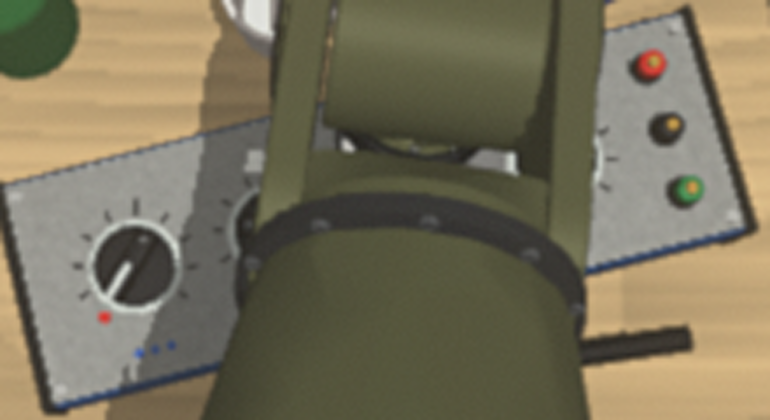

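Side view: tens bar at −21°, i.e. digit 5 with the finger already leaning on it (about 10° ahead of my model). One small step more should trip it into 6.

>>> {"op": "jog_arm", "data": {"moves": [[[0.6,-0.8,0],[0,0,-0.5],0],[[1.2,-1.6,0],[0,0,-1],0],[[1.8,-2.4,0],[0,0,-1.5],0],[[2.3,-3.2,0],[0,0,-2],0],[[2.3,-3.2,0],[0,0,-2],0]]}}

```text
time_s: 6.12
ee_pos: [0.6005, -0.0537, 0.0885]
eef_rot: [3.141, -0.0, 1.47]
force: [0.8, 1.8, 0.1]
grip_width: 0.0006
```

Run:
```python
from h import *
C=cam("side"); print(*dial(C,"t"),sep="\n"); print(ctrl.get_obs()["force"])
```

```text
(np.int32(69), array([ 6.7, 11.8]), np.float64(144.6), 'digit', np.float64(11.68), 'by centroid', np.float64(2.48))
(np.int32(25), array([11. , -7.9]), np.float64(-29.5), 'digit', np.float64(5.48), 'by centroid', np.float64(5.69))
[ 0.03840575  2.28243419 -0.31389663]
```

>>> {"op": "jog_arm", "data": {"moves": [[[0.5,-0.8,0],[0,0,-0.5],0],[[0.8,-1.4,0],[0,0,-0.8],0],[[0.8,-1.4,0],[0,0,-0.8],0]]}}

```text
time_s: 6.42
ee_pos: [0.6012, -0.0549, 0.0885]
eef_rot: [3.142, -0.0, 1.402]
force: [-0.1, 2.9, -0.0]
grip_width: 0.0005
```

Run:
```python
from h import *
C=cam("side"); print(*dial(C,"t"),sep="\n"); print(ctrl.get_obs()["force"])
cv2.imwrite("pics/s5.png",cv2.resize(C[0][190:340,230:430],None,fx=4,fy=4,interpolation=cv2.INTER_CUBIC)[:,:,::-1])
```

```text
(np.int32(68), array([ 6.9, 11.7]), np.float64(143.6), 'digit', np.float64(11.71), 'by centroid', np.float64(2.51))
(np.int32(25), array([10.5, -7.9]), np.float64(-29.7), 'digit', np.float64(5.49), 'by centroid', np.float64(5.73))
[-0.80050461  2.95512866  0.49701937]
```

View pics/s5.png

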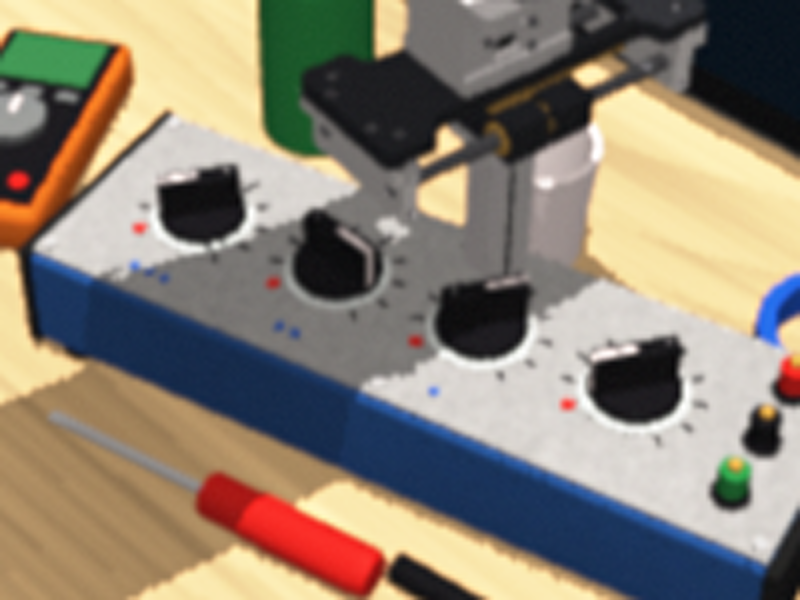

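>>> {"op": "jog_arm", "data": {"moves": [[[0.5,2,0],[0,0,0],0],[[1,4,0],[0,0,0],0],[[1.5,6,0],[0,0,0],0],[[1.5,6,0],[0,0,0],0]]}}

```text
time_s: 6.8
ee_pos: [0.6028, -0.0488, 0.0885]
eef_rot: [3.141, 0.0, 1.401]
force: [0.4, -0.3, 0.0]
grip_width: 0.0008
```

```bash
sed -i 's/r<0.0215/r<0.024/' h.py
python3 - <<'E'
from h import *
C=cam("side"); print(*dial(C,"t"),sep="\n"); print(ctrl.get_obs()["force"])
print((ray(C,[[351.2,262.5],[362,260]],0.1)[:,:2]-HUB["t"])@rot(YB)*1000)
cv2.imwrite("pics/s6.png",cv2.resize(C[0][230:305,300:400],None,fx=8,fy=8,interpolation=cv2.INTER_CUBIC)[:,:,::-1])
E
```

```text
(np.int32(84), array([ 6., 14.]), np.float64(153.4), 'digit', np.float64(11.39), 'by centroid', np.float64(2.28))
(np.int32(56), array([13.2, -7.6]), np.float64(-3.6), 'digit', np.float64(4.62), 'by centroid', np.float64(5.5))
[-0.41276088  0.3472502  -0.47726173]
[[ -3.70103088  -2.286864  ]
 [ 12.56131822 -16.56724998]]
```

View pics/s6.png

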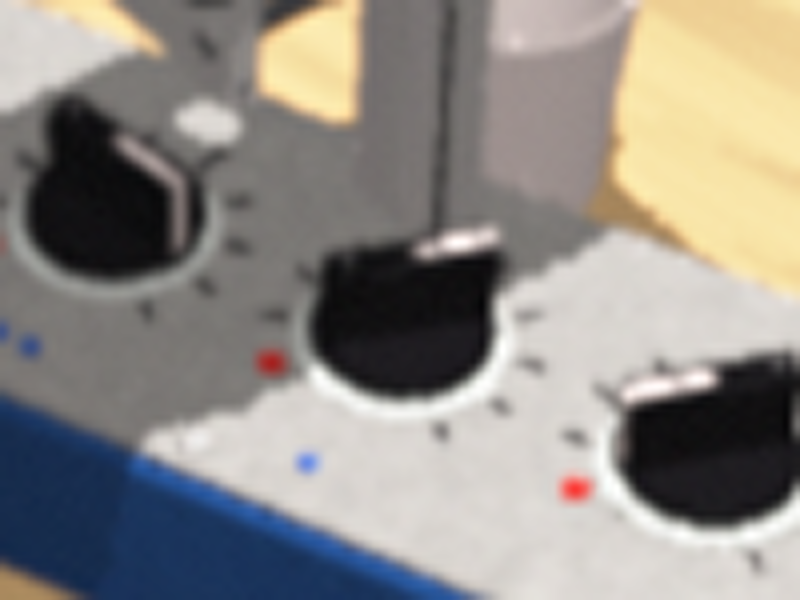

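Run:
```python
from h import *
p,yw=pose("h",-105,18,-23);print("start",p,yw)
P=[pose("h",th,18,-16)[0] for th in range(-105,20,5)]
print(P[0])
for i in range(0,24,5):
    print(-105+5*i,P[i].round(1),[list((P[j]-P[i]).round(1)) for j in range(i+1,min(i+6,25))])
print(ctrl.get_obs()["ee_pos"])
```

```text
start [538.61549853  -4.90253521] -0.730000000000004
[545.61493038  -4.99171912]
-105 [545.6  -5. ] [[np.float64(1.6), np.float64(-1.3)], [np.float64(3.3), np.float64(-2.5)], [np.float64(5.2), np.float64(-3.6)], [np.float64(7.1), np.float64(-4.5)], [np.float64(9.0), np.float64(-5.2)]]
-80 [554.7 -10.2] [[np.float64(2.0), np.float64(-0.5)], [np.float64(4.1), np.float64(-0.9)], [np.float64(6.2), np.float64(-1.1)], [np.float64(8.3), np.float64(-1.1)], [np.float64(10.4), np.float64(-0.9)]]
-55 [565.  -11.1] [[np.float64(2.1), np.float64(0.4)], [np.float64(4.1), np.float64(0.9)], [np.float64(6.1), np.float64(1.6)], [np.float64(8.0), np.float64(2.5)], [np.float64(9.8), np.float64(3.6)]]
-30 [574.8  -7.5] [[np.float64(1.7), np.float64(1.2)], [np.float64(3.3), np.float64(2.6)], [np.float64(4.8), np.float64(4.1)], [np.float64(6.2), np.float64(5.7)], [np.float64(7.4), np.float64(7.4)]]
-5 [ 5.822e+02 -1.000e-01] [[np.float64(1.0), np.float64(1.8)], [np.float64(1.9), np.float64(3.7)], [np.float64(2.6), np.float64(5.7)], [np.float64(3.2), np.float64(7.7)]]
[ 0.60269907 -0.04898168  0.08847321]
```

>>> {"op": "jog_arm", "data": {"moves": [[[0,0,15],[0,0,0],0],[[0,0,35],[0,0,0],0],[[0,0,42],[0,0,-1],0],[[-8,5,42],[0,0,-2.2],0],[[-16,11,42],[0,0,-3.4],0]]}}

```text
time_s: 7.27
ee_pos: [0.5867, -0.0384, 0.131]
eef_rot: [3.14, -0.0, 1.099]
force: [0.7, 0.3, 0.1]
grip_width: 0.0007
```

>>> {"op": "jog_arm", "data": {"moves": [[[-8,5.5,0],[0,0,-1.3],0],[[-16,11,0],[0,0,-2.6],0],[[-24,16.5,0],[0,0,-3.9],0],[[-32,22,0],[0,0,-5.2],0],[[-40,28,0],[0,0,-6.5],0]]}}

```text
time_s: 7.68
ee_pos: [0.5463, -0.01, 0.1305]
eef_rot: [3.141, -0.0, 0.531]
force: [0.6, 0.6, -0.2]
grip_width: 0.0005
```

>>> {"op": "jog_arm", "data": {"moves": [[[-8,5,0],[0,0,-1.3],0],[[-8,5,0],[0,0,-2.6],0],[[-8,5,0],[0,0,-3.9],0],[[-8,5,0],[0,0,-5.2],0],[[-8,5,0],[0,0,-6.3],0]]}}

```text
time_s: 8.1
ee_pos: [0.5386, -0.0052, 0.1306]
eef_rot: [3.141, -0.0, -0.019]
force: [0.3, -0.5, 0.2]
grip_width: 0.0005
```

>>> {"op": "jog_arm", "data": {"moves": [[[0,0,0],[0,0,0],0],[[0,0,0],[0,0,0],0]]}}

```text
time_s: 8.27
ee_pos: [0.5386, -0.0052, 0.1305]
eef_rot: [3.141, -0.0, -0.01]
force: [-0.0, -0.1, 0.9]
grip_width: 0.0009
```

Run:
```python
from h import *
C=cam("side")
s=ctrl.get_obs();print(s["ee_pos"],s["eef_rot"],s["qpos"].round(2))
cv2.imwrite("pics/s7.png",cv2.resize(C[0][190:340,230:430],None,fx=4,fy=4,interpolation=cv2.INTER_CUBIC)[:,:,::-1])
```

```text
[ 0.53863705 -0.00516682  0.13047365] [ 3.14151919e+00 -5.70906822e-05 -9.50149216e-03] [-0.08  0.35  1.64 -0.    1.15  1.5 ]
```

View pics/s7.png

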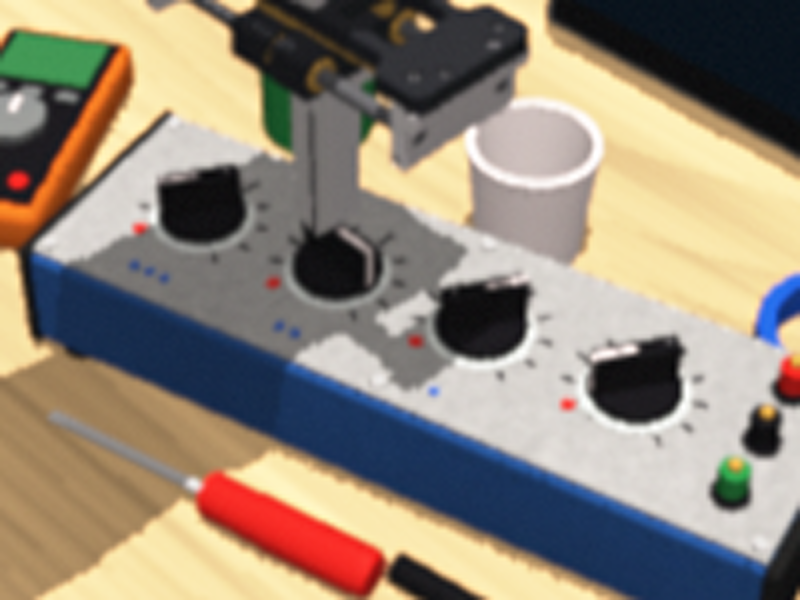

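The finger is above the hundreds dial's front-right side (tip near pixel 313, 248), with the tens pointer at the back-right (352–362, 260) and the other dials unmoved. Descend.

>>> {"op": "jog_arm", "data": {"moves": [[[0,0,-12],[0,0,0],0],[[0,0,-24],[0,0,0],0],[[0,0,-34],[0,0,0],0],[[0,0,-42],[0,0,0],0],[[0,0,-42],[0,0,0],0]]}}

```text
time_s: 8.73
ee_pos: [0.5379, -0.0051, 0.0868]
eef_rot: [-3.141, 0.003, -0.012]
force: [0.4, -0.5, 0.4]
grip_width: 0.0005
```

>>> {"op": "jog_arm", "data": {"moves": [[[2,0,0],[0,0,0],0],[[3.5,0,0],[0,0,0],0],[[5,0,0],[0,0,0],0],[[6,0,0],[0,0,0],0],[[7,0,0],[0,0,0],0]]}}

```text
time_s: 9.15
ee_pos: [0.5459, -0.0051, 0.0888]
eef_rot: [3.142, -0.001, -0.013]
force: [0.3, -0.6, 0.1]
grip_width: 0.0005
```

Run:
```python
from h import *
C=cam("side")
s=ctrl.get_obs();print(s["ee_pos"],s["eef_rot"],s["force"])
cv2.imwrite("pics/s8.png",cv2.resize(C[0][190:340,230:430],None,fx=4,fy=4,interpolation=cv2.INTER_CUBIC)[:,:,::-1])
```

```text
[ 0.54597234 -0.00510313  0.08868106] [ 3.14156625e+00 -4.62571826e-04 -1.31070551e-02] [-0.45336999  0.19474246 -0.0793985 ]
```

View pics/s8.png

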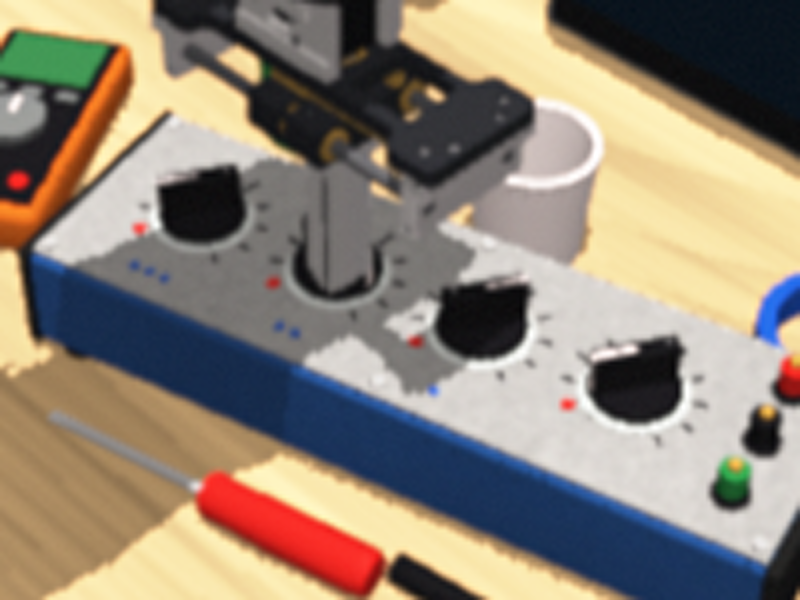

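Finger stands in front of the hundreds bar without touching yet. Sweep anticlockwise.

>>> {"op": "jog_arm", "data": {"moves": [[[1.6,-1.3,0],[0,0,1],0],[[3.3,-2.5,0],[0,0,2],0],[[5.2,-3.6,0],[0,0,3],0],[[7.1,-4.5,0],[0,0,4],0],[[9,-5.2,0],[0,0,5],0]]}}

```text
time_s: 9.62
ee_pos: [0.5547, -0.0103, 0.0886]
eef_rot: [3.142, -0.0, 0.428]
force: [-0.9, 0.1, -1.2]
grip_width: 0.0005
```

>>> {"op": "jog_arm", "data": {"moves": [[[2,-0.5,0],[0,0,1],0],[[4.1,-0.9,0],[0,0,2],0],[[6.2,-1.1,0],[0,0,3],0],[[8.3,-1.1,0],[0,0,4],0],[[10.4,-0.9,0],[0,0,5],0]]}}

```text
time_s: 10.03
ee_pos: [0.5651, -0.0114, 0.0886]
eef_rot: [3.142, 0.0, 0.864]
force: [0.2, -0.4, -0.1]
grip_width: 0.0004
```

Run:
```python
from h import *
C=cam("side")
s=ctrl.get_obs();print(s["ee_pos"],s["eef_rot"],s["force"])
cv2.imwrite("pics/s9.png",cv2.resize(C[0][190:340,230:430],None,fx=4,fy=4,interpolation=cv2.INTER_CUBIC)[:,:,::-1])
```

```text
[ 0.56541654 -0.01126182  0.08859452] [ 3.14129868e+00 -9.30424036e-05  8.70128854e-01] [-0.07057279  0.16404189 -1.23671927]
```

View pics/s9.png

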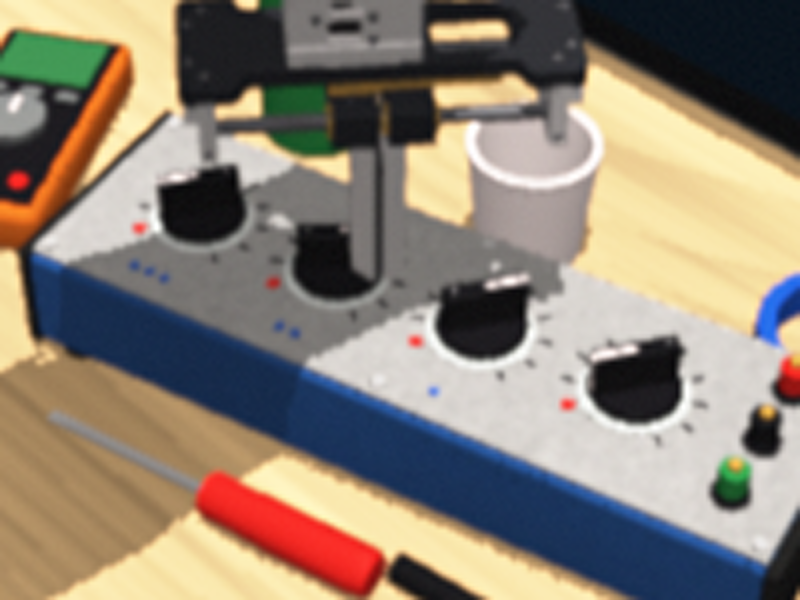

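The hundreds bar now lies about parallel to the tens bar (digit 6), with the finger behind it. Continue.

>>> {"op": "jog_arm", "data": {"moves": [[[2.1,0.4,0],[0,0,1],0],[[4.1,0.9,0],[0,0,2],0],[[6.1,1.6,0],[0,0,3],0],[[8,2.5,0],[0,0,4],0],[[9.8,3.6,0],[0,0,5],0]]}}

```text
time_s: 10.5
ee_pos: [0.5748, -0.0078, 0.0885]
eef_rot: [3.142, 0.0, 1.298]
force: [-0.1, -2.6, -0.4]
grip_width: 0.0005
```

>>> {"op": "jog_arm", "data": {"moves": [[[1.7,1.2,0],[0,0,1],0],[[3.3,2.6,0],[0,0,2],0],[[4.8,4.1,0],[0,0,3],0],[[4.8,4.1,0],[0,0,3],0]]}}

```text
time_s: 10.83
ee_pos: [0.5798, -0.0033, 0.0885]
eef_rot: [3.141, -0.0, 1.56]
force: [0.4, 0.5, 0.5]
grip_width: 0.0005
```

Run:
```python
from h import *
C=cam("side")
s=ctrl.get_obs();print(s["ee_pos"],s["eef_rot"],s["force"])
print(*dial(C,"h"),sep="\n")
cv2.imwrite("pics/s10.png",cv2.resize(C[0][230:305,280:380],None,fx=8,fy=8,interpolation=cv2.INTER_CUBIC)[:,:,::-1])
```

```text
[ 0.5796307  -0.0034173   0.08846176] [3.14155899e+00 2.73102469e-06 1.55488973e+00] [ 0.09079293 -0.27245088 -0.96711425]
(np.int32(167), array([7.4, 3.2]), np.float64(112.5), 'digit', np.float64(0.75), 'by centroid', np.float64(3.73))
```

View pics/s10.png

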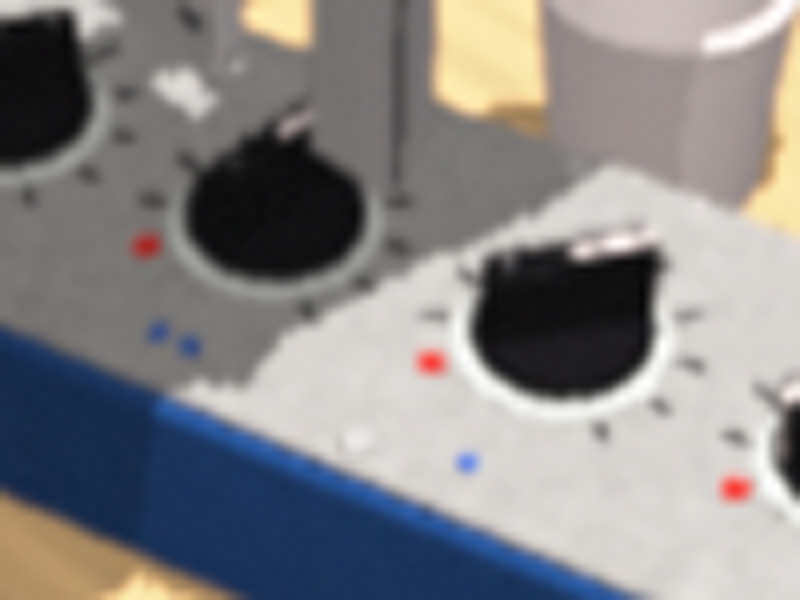

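Hundreds is at digit 5 (bar from (305, 250) to (318, 244)), finger free. Last click in small steps.

>>> {"op": "jog_arm", "data": {"moves": [[[1.4,1.6,0],[0,0,1],0],[[2.6,3.3,0],[0,0,2],0],[[3.6,5.1,0],[0,0,3],0],[[3.6,5.1,0],[0,0,3],0],[[3.6,5.1,0],[0,0,3],0]]}}

```text
time_s: 11.3
ee_pos: [0.5832, 0.0016, 0.0885]
eef_rot: [3.142, -0.0, 1.814]
force: [-0.1, -0.2, 0.2]
grip_width: 0.0007
```

Run:
```python
from h import *
C=cam("side")
s=ctrl.get_obs();print(s["ee_pos"],s["eef_rot"],s["force"])
cv2.imwrite("pics/s11.png",cv2.resize(C[0][230:305,280:380],None,fx=8,fy=8,interpolation=cv2.INTER_CUBIC)[:,:,::-1])
```

```text
[0.58315659 0.0015365  0.08846633] [ 3.14154224e+00 -8.39088086e-06  1.81411176e+00] [ 0.0852537  -1.23058056 -0.05405964]
```

View pics/s11.png

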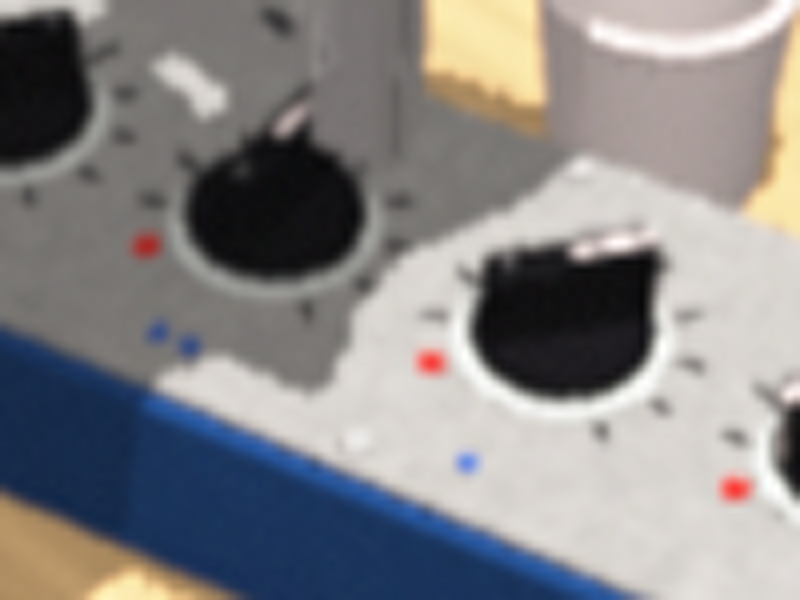

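The bar has turned only part of the way; the finger is leaning on it. A bit further.

>>> {"op": "jog_arm", "data": {"moves": [[[0.5,1,0],[0,0,0.5],0],[[0.9,1.9,0],[0,0,1],0],[[1.2,2.7,0],[0,0,1.4],0],[[1.2,2.7,0],[0,0,1.4],0]]}}

```text
time_s: 11.68
ee_pos: [0.5844, 0.0044, 0.0885]
eef_rot: [3.142, -0.0, 1.94]
force: [0.0, -1.1, 0.2]
grip_width: 0.0005
```

Run:
```python
from h import *
C=cam("side")
s=ctrl.get_obs();print(s["ee_pos"],s["eef_rot"],s["force"])
cv2.imwrite("pics/s12.png",cv2.resize(C[0][230:305,280:380],None,fx=8,fy=8,interpolation=cv2.INTER_CUBIC)[:,:,::-1])
```

```text
[0.58434395 0.0042865  0.08845959] [-3.14154475e+00 -5.08621759e-05  1.93798428e+00] [-0.67498379 -0.1695721  -0.59365537]
```

View pics/s12.png

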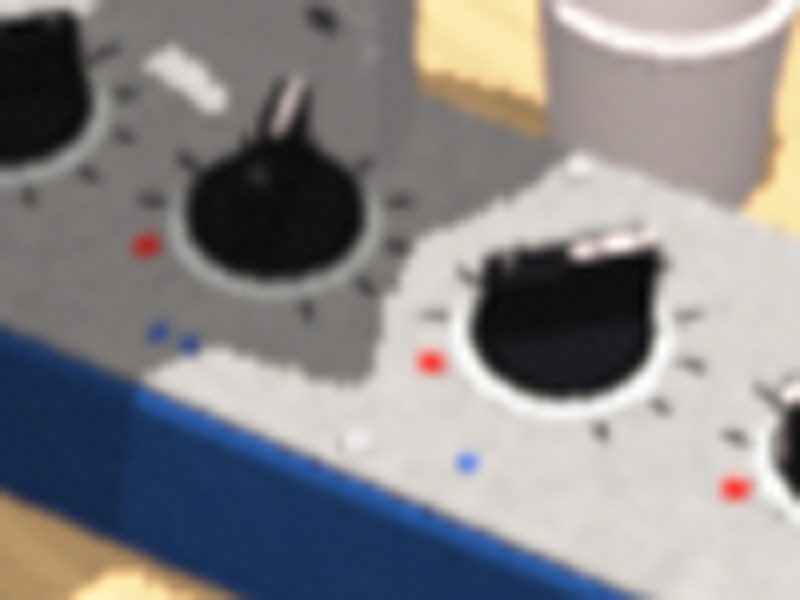

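The bar snapped ahead to point almost straight back (digit 4), with no force on the finger. Back off, lift, clear the view.

>>> {"op": "jog_arm", "data": {"moves": [[[1,-3,0],[0,0,0],0],[[2.5,-6,0],[0,0,0],0],[[2.5,-6,15],[0,0,0],0],[[2.5,-6,45],[0,0,0],0],[[2.5,-6,75],[0,0,0],0]]}}

```text
time_s: 12.15
ee_pos: [0.5864, -0.0021, 0.1636]
eef_rot: [-3.14, -0.001, 1.94]
force: [0.8, -0.0, -0.9]
grip_width: 0.0004
```

>>> {"op": "jog_arm", "data": {"moves": [[[0,0,25],[0,0,0],0],[[-20,10,45],[0,0,0],0],[[-45,30,45],[0,0,0],0],[[-70,50,45],[0,0,0],0],[[-95,70,45],[0,0,0],0]]}}

```text
time_s: 12.57
ee_pos: [0.4909, 0.0685, 0.2086]
eef_rot: [3.141, 0.0, 1.939]
force: [0.0, 0.7, 0.8]
grip_width: 0.0004
```

>>> {"op": "jog_arm", "data": {"moves": [[[-20,30,0],[0,0,0],0],[[-40,60,0],[0,0,0],0],[[-60,90,0],[0,0,0],0],[[-80,120,0],[0,0,0],0],[[-100,150,0],[0,0,0],0]]}}

```text
time_s: 12.98
ee_pos: [0.3909, 0.2192, 0.2087]
eef_rot: [3.141, -0.0, 1.939]
force: [1.0, 0.4, -0.1]
grip_width: 0.0005
```

>>> {"op": "jog_arm", "data": {"moves": [[[-20,30,0],[0,0,0],0],[[-40,60,0],[0,0,0],0],[[-60,90,0],[0,0,0],0],[[-80,120,0],[0,0,0],0],[[-100,150,0],[0,0,0],0]]}}

```text
time_s: 13.4
ee_pos: [0.2909, 0.3695, 0.2087]
eef_rot: [3.141, -0.0, 1.94]
force: [1.5, -0.1, 0.2]
grip_width: 0.0002
```

>>> {"op": "jog_arm", "data": {"moves": [[[-20,30,0],[0,0,0],0],[[-40,60,0],[0,0,0],0],[[-60,90,0],[0,0,0],0],[[-80,120,0],[0,0,0],0],[[-80,120,0],[0,0,0],0]]}}

```text
time_s: 13.82
ee_pos: [0.2091, 0.4916, 0.2081]
eef_rot: [-3.141, -0.001, 1.943]
force: [-0.7, -0.1, 0.1]
grip_width: 0.0003
```

Run:
```python
from h import *
C=cam("top");print(ctrl.get_obs()["ee_pos"])
for d in "ht": print(d,*dial(C,d),sep="\n ")
HUB["k"]=o+rot(YB)@[0,.135];HUB["u"]=o+rot(YB)@[0,-.105]
for d in "ku": print(d,*dial(C,d),sep="\n ")
hsv=cv2.cvtColor(C[0],cv2.COLOR_RGB2HSV)
m=((hsv[...,0]<8)|(hsv[...,0]>172))&(hsv[...,1]>110)&(hsv[...,2]>90)
nn,_,st,ct=cv2.connectedComponentsWithStats(m.astype(np.uint8))
for s,c in zip(st[1:],ct[1:]):
    if 4<=s[4]<20 : print("red",c.round(1))
b=rect(C,o,np.radians(YB),0.09,1.9,(0.07,0.21));cv2.imwrite("pics/rect9.png",np.vstack([b,cv2.resize(C[0][60:340,120:560],(798,508))[:330]])[:,:,::-1])
```

```text
[0.21051526 0.48975638 0.20799581]
h
 (np.int32(85), array([10.3, -8.8]), np.float64(-130.3), 'digit', np.float64(8.84), 'by centroid', np.float64(5.85))
 (np.int32(24), array([10.4, 18.4]), np.float64(-27.2), 'digit', np.float64(5.41), 'by centroid', np.float64(2.48))
t
 (np.int32(120), array([ 7.3, -9.8]), np.float64(-143.0), 'digit', np.float64(9.27), 'by centroid', np.float64(6.28))
k
 (np.int32(129), array([6.5, 6. ]), np.float64(-47.1), 'digit', np.float64(6.07), 'by centroid', np.float64(3.08))
u
 (np.int32(103), array([  4.2, -11.4]), np.float64(-153.9), 'digit', np.float64(9.63), 'by centroid', np.float64(6.82))
 (np.int32(27), array([-8.3,  8.8]), np.float64(133.6), 'digit', np.float64(0.05), 'by centroid', np.float64(0.05))
red [399.9 249.1]
red [359.9 259.7]
red [319.7 270. ]
red [279.5 280. ]
```

View pics/rect9.png

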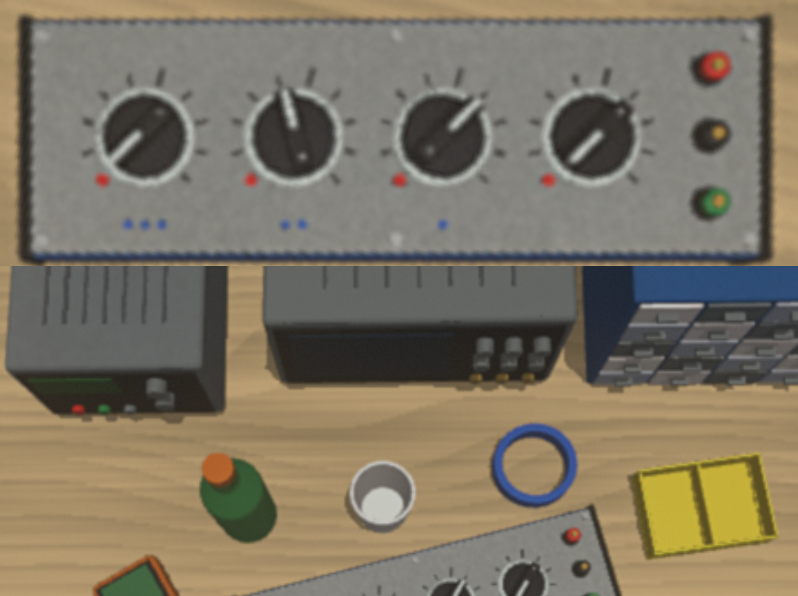

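The top view shows hundreds at +13…15° (digit 4) and tens at −45° (digit 6). Thousands and units are on their red dots, and the box's red-dot pixels are identical to the start. Handing in.

Run:
```python
from station import ctrl
print(ctrl.get_obs()["joint_vel"].round(3)); print(ctrl.hand_in())
```

```text
[-0.062 -0.035  0.044 -0.009 -0.001 -0.043]
the job is handed in; nothing more can be done
None
```

I set the decade box to 460 ohms and handed the job in at about 14 s on the robot's clock. `hand_in` reports no verdict.

**What I did:** with the fingers closed, I pushed the side of each pointer bar. The tens dial went clockwise from 1 to 6, and the hundreds dial anticlockwise from 8 to 4. I then backed the arm away, so it touches nothing.

**Last checks (final top view):**
- **Dials:** the hundreds line is at about +13° (digit 4 is +15°) and the tens line at about −45° (digit 6). Thousands and units are on their red dots.
- **Box:** all four red dots are at the same pixels as at the start, so it did not move.
- **Other objects:** the bottle, cup, tape and tray look where they were in the final view. The meter, screwdriver and marker were cropped out of it; they looked unmoved in the earlier views while pushing.
- **Contact force:** the largest reading after a move was about 8 N.

**What failed or disagreed:**
- My automatic white-line detector gave wrong values in the final top view because it picked up the pale rim. I read the final angles from the rectified picture instead.
- The finger met the tens bar about 10° earlier than my model said, so I did the last clicks in small steps while watching.
- The arm was still settling slightly (0.06 rad/s or less) at hand-in, well clear of everything.

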